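# Size an unmarked valve poppet in a stepped gap gauge

## Robot

A 6-joint arm with a two-finger parallel gripper is mounted at the origin on a cart in front of the work surface, level with it; the furniture and walls round the work are solid. World frame = base frame: x ahead of the robot, y to its left, z up, the work surface at z = 0. Lengths are in m, angles in degrees, forces in N, time in s.
With the tool pointing down it reaches from about 0.4 to 0.825 m from the base axis. Payload 7 kg.
Tool frame: the origin (TCP) lies at the very end of the fingers, on their centre line; the grasp point (between the pads) lies 19 mm behind it (r.grip_depth is the distance from the TCP to the grasp point, in m); z points along the fingers, y is the line along which they close (so a half turn about z gives the same grasp; the last joint's range is limited). The gripper opens to 88 mm and grips with 3 to 60 N. Pads are 19 mm wide; open, the fingers measure 130 mm over their backs; the gripper's body (78 mm by 193 mm) begins 47 mm behind the grasp point.
Start: joints at [-58.207, 20.546, 0.682, 0, -70.136, -16.507], TCP at [0.178, -0.651, 0.227] pointing down, gripper open.
Joint ranges: [-176.03, 176.03], [-82.01, 121.73], [-58.28, 71.71], [-173.87, 95.51], [-174.79, -0.11], [-173.66, 173.66]. Speed limits (degrees/s): [136.94, 136.94, 172.46, 180, 180, 180].

## Interface

Orientations are given as [roll, pitch, yaw] about the fixed x, y, z axes, in that order (R = Rz(yaw) Ry(pitch) Rx(roll)).
In Python, from plant import r gives the robot as it stands.
- The arm moves only by the tool play_rows, never from a script. Its argument "rows" is a list that holds one entry, the list of rows, each a list of 5 numbers: the closure, from 0 (fully open) to 1 (shut), then the shift along the tool's x, y, z each as a share of 0.5 m, from -1 to 1, then the turn about the tool's z as a share of 1.5 rad, from -1 to 1. A call has exactly 8 rows; each row is the pose to reach, as a shift and turn from the pose commanded when the call began, along the tool's axes at that moment; what a row does not reach only later rows make up. A row lasts 1/12 s, in which the tool goes at most 41.7 mm and 7.16 degrees, less where a joint would pass 70% of its speed; a pose out of reach is approached as far as the arm can. A call with a number of a shift or a turn outside -1 to 1 is refused whole. A call with a gripper value outside its range is refused whole. The fingers move at their own pace and stop on an object; "squeeze" is the grip in N (left out, the last holds). Time passes only in rows, so rows that repeat a pose let the fingers close, or fill a call up. It gives the time, the measured TCP pose, the force, the opening and the grip force at its end, in the units of the state.
- r.get_state(): the state, without advancing time (a new reading comes with each control period).
- r.capture(name): name is "side" or "top"; returns the picture (400x640x3 uint8, red, green, blue); there is no depth.
- r.camera_info(name): a dict with "fovy" (degrees; the focal length in pixels is half the picture's height over the tangent of half this angle, whatever the lens; pixels are square), "cx", "cy" (the principal point, pixels), "k1" (the pictures are not rectified: a ray, as slopes to the right and down, at radius r is drawn at 1 + k1 r^2 times it, then the intrinsics apply), "pose" (4x4, takes a point from camera to world coordinates). Camera axes: x right, y down, z forward; pixel columns grow to the right and rows downward; lengths in m; the calibration is good to about 2 mm. A picture is of the moment at which its call begins. camera_info takes no time and is no camera call.
- r.close_job(): hands the job in; it is judged then, once.
The state is a dict: "time_s": time; "joints": joint angles; "qd": joint speeds; "joint_torque": joint torques, N m; "tcp_pos": TCP position; "eef_rot": TCP orientation; "contact_force": force on the tool from outside, world axes, zero at the start; "moment": the same for the moment, N m; "gripper_width": finger opening in m; "gripper_force": force on a finger pad.
Only numpy, scipy, OpenCV 4.12 (cv2) and the standard library are available. Lean on these libraries where they do the work, as an engineer would, in place of code of your own. Each camera call takes 0.05 s, during which the arm holds its last target. There are 200 camera calls.

## Task

Find the size of the valve poppet that stands on the paper wipe: holding it upright by its stem, slide its head up against the gaps of the stepped gauge one after another, from the smallest upward, pressing only gently, until it enters one. Slide it into that first gap that takes it, fully home against the stop bar, and leave it there, standing flat on the plate and let go, so that the size can be read; do not put it into a wider gap, and leave the two spare poppets and the tools as they are.

Things in the scene. Friction and masses are not known exactly. Their poses are not given: they have to be found in the camera images.
- poppet_a: Steel valve poppet standing on its flat round head (12 mm thick); plain stem 16 mm in diameter from its middle up to 82 mm above the underside, boss under 27 mm wide up to 23 mm. The unmarked head is 56, 60 or 64 mm across, a different one for each look-alike; find which with the gauge. 0.15 to 0.4 kg. One of the three, drawn anew, is on the wipe. Origin: centre of the underside, z along the stem.
- poppet_b: Steel valve poppet standing on its flat round head (12 mm thick); plain stem 16 mm in diameter from its middle up to 82 mm above the underside, boss under 27 mm wide up to 23 mm. The unmarked head is 56, 60 or 64 mm across, a different one for each look-alike; find which with the gauge. 0.15 to 0.4 kg. One of the three, drawn anew, is on the wipe. Origin: centre of the underside, z along the stem.
- poppet_c: Steel valve poppet standing on its flat round head (12 mm thick); plain stem 16 mm in diameter from its middle up to 82 mm above the underside, boss under 27 mm wide up to 23 mm. The unmarked head is 56, 60 or 64 mm across, a different one for each look-alike; find which with the gauge. 0.15 to 0.4 kg. One of the three, drawn anew, is on the wipe. Origin: centre of the underside, z along the stem.
- wipe: Square white paper wipe, 125 mm a side, under 1 mm thick, flat on the worktop on the right. The poppet to be sized stands on it, within 25 mm of its middle; the two spares stand farther back. Origin: its centre.
- gauge: Stepped gap gauge fixed on the worktop, left: dark plate 140 (x) x 316 (y) x 8 mm; on it five steel fingers along x, 12 wide, 16 high, round noses toward the robot, a stop bar as high behind. Between them four gaps 54, 58, 62, 66 mm wide from right (-y) to left, open above and to -x, counted by 1 to 4 dots on the bar. Origin: centre of the plate's underside; x into the gaps, z up.
- gap_1 (a point): Mouth of gap 1 (54 mm clear width, the smallest): midway between its fingers on the line through their nose centres (nose radius 6 mm), at the plate's top, 8 mm above the worktop. x points into the gap, y across. The stop bar is 60 mm along +x; bare plate reaches 66 mm along -x. A head enters a gap 2 mm wider; in a narrower one it jams with its centre 8 to 19 mm short.
- gap_2 (a point): Mouth of gap 2 (58 mm clear width): midway between its fingers on the line through their nose centres (nose radius 6 mm), at the plate's top, 8 mm above the worktop. x points into the gap, y across. The stop bar is 60 mm along +x; bare plate reaches 66 mm along -x.
- gap_3 (a point): Mouth of gap 3 (62 mm clear width): midway between its fingers on the line through their nose centres (nose radius 6 mm), at the plate's top, 8 mm above the worktop. x points into the gap, y across. The stop bar is 60 mm along +x; bare plate reaches 66 mm along -x.
- gap_4 (a point): Mouth of gap 4 (66 mm clear width, the widest): midway between its fingers on the line through their nose centres (nose radius 6 mm), at the plate's top, 8 mm above the worktop. x points into the gap, y across. The stop bar is 60 mm along +x; bare plate reaches 66 mm along -x.
- tweezers: Straight steel tweezers, 122 mm long, loose on the worktop; to be left alone. Origin: centre of the underside.
- tube_cutter: Small tube cutter, 88 mm long, 28 mm wide, 16 mm high, loose on the worktop near the front; to be left alone. Origin: centre of the underside.
Things that resemble listed ones, but are neither listed nor needed, are in the scene too. Leave any purple or turquoise look-alike of the poppet_b alone.

How it is judged:
By the outcome, as a careful person would: the job done as asked, in the order asked, and still so for the second after the job is handed in, with the robot touching nothing.
It also fails if it takes over 72 s, if anything falls off the work surface, if the arm or the gripper's body presses on something with over 40 N, if the wrist force passes 120 N, or if a joint passes its speed limit or range.

## Working session

There is one attempt and no reset: what is moved stays moved. The work goes in short steps, Python scripts to look and compute and a tool call to move; the robot and the scene stay as the last step left them, time stands still between calls to the robot, and variables do not carry over. Pictures are saved under pics/ and viewed, at most 10 in all, crops included, and the job is handed in when it is done.

Besides the shell and the picture viewer there is one more tool, called after ">>>" as a command line: name --argument value ..., lists and objects as JSON in quotes. play_rows: Moves the arm, as the interface text tells. Its arguments: {"type":"object","properties":{"rows":{"type":"array","items":{"type":"array","items":{"type":"array","items":{"type":"number"}}}},"squeeze":{"type":"number"}},"required":["rows"]}

```bash
mkdir -p pics; cat > h.py <<'E'
import numpy as np, cv2
from plant import r
from scipy.spatial.transform import Rotation as R
def save(cam,name):
    im=r.capture(cam); cv2.imwrite(f'pics/{name}.png',im[:,:,::-1]); return im
def K(c):
    i=r.camera_info(c); f=200/np.tan(np.radians(i['fovy']/2)); return i,f
def proj(c,p):
    i,f=K(c); T=np.linalg.inv(i['pose']); q=(T[:3,:3]@np.atleast_2d(p).T).T+T[:3,3]
    s=q[:,:2]/q[:,2:]; s=s*(1+i['k1']*(s**2).sum(1,keepdims=True)); return s*f+[i['cx'],i['cy']]
def unproj(c,uv,z):
    i,f=K(c); d=(np.atleast_2d(uv)-[i['cx'],i['cy']])/f; s=d.copy()
    for _ in range(20): s=d/(1+i['k1']*(s**2).sum(1,keepdims=True))
    v=(i['pose'][:3,:3]@np.c_[s,np.ones(len(s))].T).T; o=i['pose'][:3,3]
    return o+v*((z-o[2])/v[:,2:])
E
python3 - <<'E'
from h import *
np.set_printoptions(precision=4,suppress=True)
for c in('top','side'): save(c,c+'0'); print(r.camera_info(c))
print(r.get_state())
E
```

```text
{'fovy': 55.252006412115364, 'cx': 320.1452890744423, 'cy': 195.63373991275515, 'k1': -0.07106059017744072, 'pose': array([[ 0.0258, -0.9931,  0.1141,  0.4071],
       [-0.9997, -0.0251,  0.0076, -0.0321],
       [-0.0047, -0.1143, -0.9934,  1.2878],
       [ 0.    ,  0.    ,  0.    ,  1.    ]])}
{'fovy': 42.38082262832726, 'cx': 324.57248482837235, 'cy': 197.87358699591536, 'k1': -0.06408857565561331, 'pose': array([[ 0.9983, -0.0479,  0.0319,  0.5193],
       [-0.0521, -0.5183,  0.8536, -1.1174],
       [-0.0243, -0.8539, -0.5199,  0.7013],
       [ 0.    ,  0.    ,  0.    ,  1.    ]])}
{'time_s': 0.1, 'joints': array([-58.2106,  20.5882,   0.6381,  -0.0178, -70.1361, -16.5069]), 'qd': array([-0.0125, -0.1246,  0.0975,  0.098 ,  0.0053,  0.0401]), 'joint_torque': array([ -0.0014, -58.4164,  29.3754,   7.0156,   0.0102,  -0.0001]), 'tcp_pos': array([ 0.1778, -0.6507,  0.2257]), 'eef_rot': array([ 179.9126,   -0.0084, -164.7236]), 'contact_force': array([ 0.5881,  0.3175, -0.2525]), 'moment': array([-0.0218,  0.025 , -0.0919]), 'gripper_force': 0.0, 'gripper_width': 0.08782704559789195}
```

View pics/top0.png

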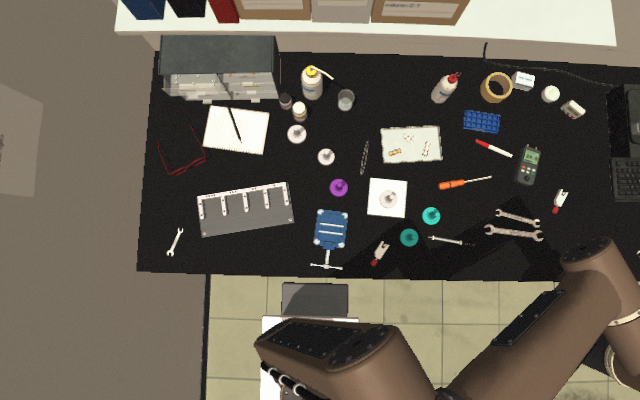

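View pics/side0.png

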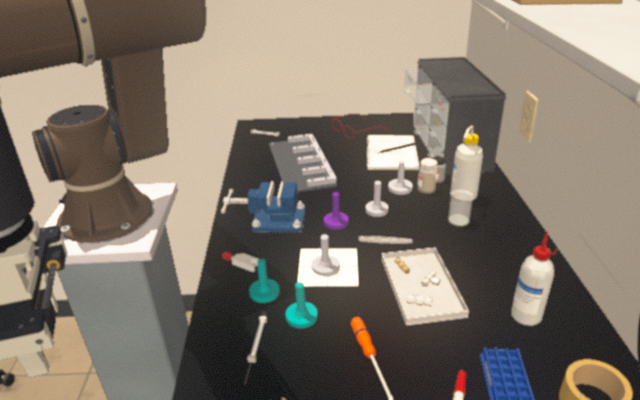

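The top view shows the wipe near (388,197) with its poppet on it. The gauge is around (247,209), and the vise is between the two at (331,228). The side view agrees, with the poppet at (325,262). Next I'll enlarge these areas to measure them.

```bash
python3 - <<'E'
from h import *
im=cv2.imread('pics/top0.png'); c=cv2.resize(im[172:248,190:304],None,fx=7,fy=7,interpolation=cv2.INTER_CUBIC)
c=cv2.convertScaleAbs(c,alpha=1.4,beta=10); cv2.imwrite('pics/gz.png',c)
a=cv2.resize(im[165:235,350:450],None,fx=4,fy=4,interpolation=cv2.INTER_CUBIC)
im=cv2.imread('pics/side0.png');b=cv2.resize(im[220:290,290:370],None,fx=4,fy=4,interpolation=cv2.INTER_CUBIC)
cv2.imwrite('pics/wz.png',np.hstack([a,b]))
E
```

```text
(no output)
```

View pics/gz.png

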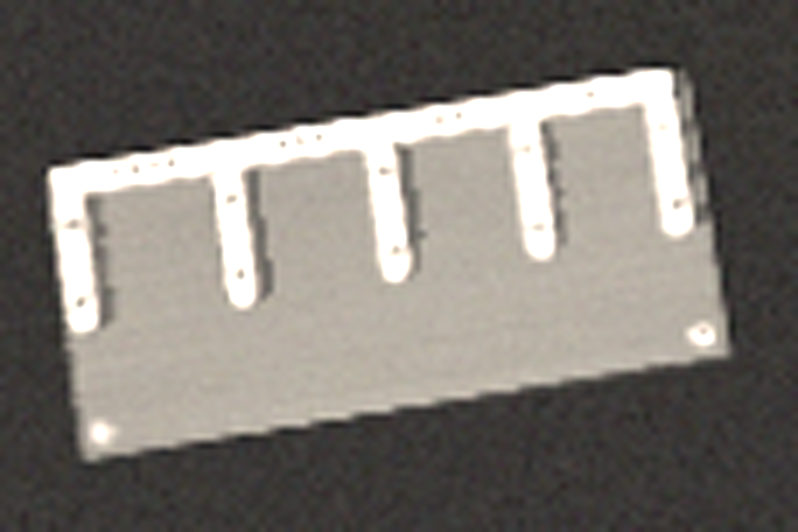

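View pics/wz.png

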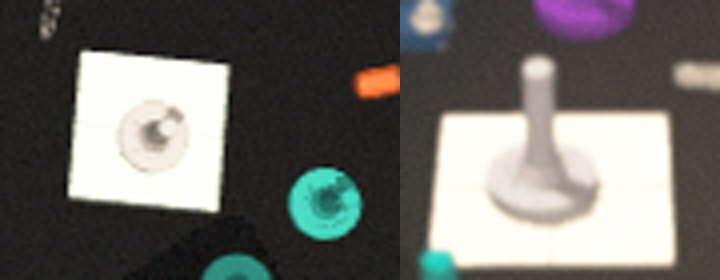

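```bash
python3 - <<'E'
from h import *
from scipy.optimize import least_squares
np.set_printoptions(precision=4,suppress=True)
P=[];U=[]
for y,u in zip([-144,-78,-8,66,144],[(678,237),(540,260),(397,283),(243,308),(82,333)]): P.append([-10,y,24]);U.append(u)
for p,u in [((-70,158,8),(85,460)),((-70,-158,8),(730,355)),((70,150,24),(48,168)),((70,-150,24),(672,68))]: P.append(p);U.append(u)
P=np.array(P)/1000;U=(np.array(U)+.5)/7-.5+[190,172]
def W(q,p): 
    c,s=np.cos(q[2]),np.sin(q[2]); p=np.atleast_2d(p); return np.c_[q[0]+c*p[:,0]-s*p[:,1],q[1]+s*p[:,0]+c*p[:,1],p[:,2]]
f=lambda q:(proj('top',W(q,P))-U).ravel()
s=least_squares(f,[.4,.3,0],loss='soft_l1'); print('gauge',s.x,np.degrees(s.x[2]));print(f(s.x).reshape(-1,2))
for i,y in enumerate([-111,-43,29,105]): print('gap',i+1,W(s.x,[-.004,y/1000,.008]))
h=(np.array([152.5,136])+.5)/4-.5+[350,165]; print('head top',unproj('top',h,.0127))
h=(np.array([173,123])+.5)/4-.5+[350,165]; print('stemtop top',unproj('top',h,.0827))
h=(np.array([138,67])+.5)/4-.5+[290,220]; print('stemtop side',unproj('side',h,.0827))
h=(np.array([143,186])+.5)/4-.5+[290,220]; print('head side?',unproj('side',h,.0127))
h=(np.array([[80,50],[230,64],[69,197],[219,212]])+.5)/4-.5+[350,165]; print('wipe top',unproj('top',h,.0))
# vise extents
print('vise',unproj('top',[[314,212],[348,212],[348,248],[327,270],[310,266]],.06))
print('spares',unproj('top',[[326,157],[297,134],[339,187]],.012))
E
```

```text
gauge [0.5003 0.2316 0.1866] 10.690353611541752
[[ 0.1827 -0.1559]
 [ 0.2986 -0.2745]
 [-0.0209 -0.2092]
 [ 0.1179 -0.2518]
 [ 0.1915 -0.1248]
 [-0.5643  0.2717]
 [ 0.0207  0.371 ]
 [ 0.3475  0.2082]
 [-0.772   0.1946]]
gap 1 [[0.517  0.1217 0.008 ]]
gap 2 [[0.5044 0.1886 0.008 ]]
gap 3 [[0.491  0.2593 0.008 ]]
gap 4 [[0.4769 0.334  0.008 ]]
head top [[ 0.5492 -0.2497  0.0127]]
stemtop top [[ 0.5522 -0.254   0.0827]]
stemtop side [[ 0.5484 -0.2536  0.0827]]
head side? [[ 0.5488 -0.2636  0.0127]]
wipe top [[ 0.6229 -0.1894  0.    ]
 [ 0.6141 -0.318   0.    ]
 [ 0.4971 -0.1815  0.    ]
 [ 0.4875 -0.3086  0.    ]]
vise [[ 0.4946 -0.0042  0.06  ]
 [ 0.4974 -0.1136  0.06  ]
 [ 0.3824 -0.1158  0.06  ]
 [ 0.3113 -0.0505  0.06  ]
 [ 0.3225  0.0038  0.06  ]]
spares [[ 0.6864 -0.0388  0.012 ]
 [ 0.7645  0.0627  0.012 ]
 [ 0.5845 -0.085   0.012 ]]
```

```bash
cat >> h.py <<'E'
def to(p,yaw=None):
    s=r.get_state(); M=R.from_euler('xyz',s['eef_rot'],degrees=True)
    d=M.inv().apply(np.array(p)-s['tcp_pos'])/.5
    t=0 if yaw is None else -((yaw-s['eef_rot'][2]+180)%360-180)/np.degrees(1.5)
    print(s['time_s'],s['tcp_pos'].round(4),s['eef_rot'].round(2),'shares',d.round(4),round(t,4))
E
python3 -c "
from h import *
to([.549,-.2525,.16],-79.3)"
```

```text
0.1 [ 0.1778 -0.6507  0.2257] [ 1.7991e+02 -1.0000e-02 -1.6472e+02] shares [-0.9261  0.5725  0.1321] -0.9939
```

>>> play_rows --rows '[[[0,-0.07,0.043,0.0,-0.08],[0,-0.14,0.087,0.0,-0.16],[0,-0.21,0.13,0.0,-0.24],[0,-0.28,0.173,0.0,-0.33],[0,-0.35,0.216,0.0,-0.41],[0,-0.42,0.26,0.0,-0.49],[0,-0.49,0.303,0.0,-0.57],[0,-0.56,0.346,0.0,-0.65]]]'

```text
time_s: 0.77
tcp_pos: [0.4033, -0.4086, 0.2264]
eef_rot: [180.0, 0.0, -108.5]
contact_force: [1.3, -1.0, 0.2]
gripper_width: 0.0876
gripper_force: 0.0
```

```bash
python3 -c "
from h import *
to([.549,-.2525,.16],-79.3)"
```

```text
0.7667 [ 0.4033 -0.4086  0.2264] [ 1.7999e+02  1.0000e-02 -1.0851e+02] shares [-0.3885 -0.1773  0.1329] -0.3399
```

>>> play_rows --rows '[[[0,-0.06,-0.027,0.0,-0.08],[0,-0.13,-0.059,0.0,-0.16],[0,-0.2,-0.091,0.02,-0.24],[0,-0.27,-0.123,0.05,-0.31],[0,-0.33,-0.151,0.09,-0.34],[0,-0.37,-0.169,0.12,-0.34],[0,-0.388,-0.177,0.133,-0.34],[0,-0.388,-0.177,0.133,-0.34]]]'

```text
time_s: 1.43
tcp_pos: [0.5489, -0.2535, 0.1576]
eef_rot: [179.8, 0.1, -79.5]
contact_force: [0.5, -0.1, 0.1]
gripper_width: 0.0878
gripper_force: 0.0
```

```bash
python3 - <<'E'
from h import *
to([.549,-.2525,.0427],-79.3)
a=save('top','t1')[150:250,330:450]; b=save('side','s1')[190:300,270:390]
cv2.imwrite('pics/c1.png',np.hstack([cv2.resize(a[:,:,::-1],(400,333)),cv2.resize(b[:,:,::-1],(363,333))]))
E
```

```text
1.4333 [ 0.5489 -0.2535  0.1576] [ 1.798e+02  9.000e-02 -7.952e+01] shares [-0.0017 -0.0013  0.2299] -0.0025
```

View pics/c1.png

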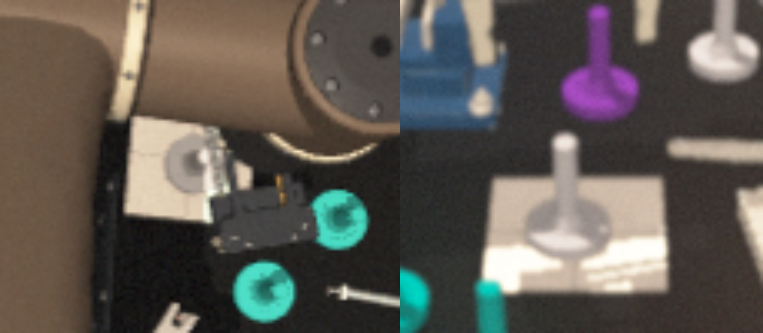

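The top crop shows the gripper above the wipe. The side crop shows the poppet still upright at about (565,230), with nothing between it and the gripper. I'll descend and grip.

>>> play_rows --rows '[[[0,0,0,0.05,0],[0,0,0,0.11,0],[0,0,0,0.17,0],[0,0,0,0.21,0],[0,0,0,0.228,0],[0,0,0,0.23,0],[0,0,0,0.23,0],[0,0,0,0.23,0]]]'

```text
time_s: 2.2
tcp_pos: [0.5499, -0.2561, 0.0469]
eef_rot: [-179.9, -0.1, -79.6]
contact_force: [-0.6, 0.0, 0.3]
gripper_width: 0.0879
gripper_force: 0.0
```

```bash
python3 - <<'E'
from h import *
to([.549,-.2525,.0427],-79.3)
b=save('side','s2')[130:310,230:430]
cv2.imwrite('pics/c2.png',cv2.resize(b[:,:,::-1],(600,540)))
E
```

```text
2.2 [ 0.5499 -0.2561  0.0469] [-1.7986e+02 -7.0000e-02 -7.9650e+01] shares [-0.0075  0.0005  0.0085] -0.004
```

View pics/c2.png

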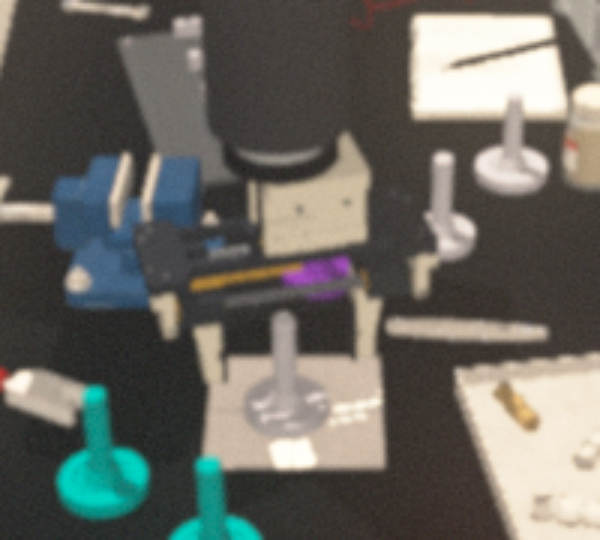

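The stem, at crop (285,350), stands between the open fingers at (210,345) and (368,320). I'll centre a little more and close.

>>> play_rows --rows '[[[0,-0.006,0,0.006,0],[0,-0.006,0,0.006,0],[0.5,-0.006,0,0.006,0],[1,-0.006,0,0.006,0],[1,-0.006,0,0.006,0],[1,-0.006,0,0.006,0],[1,-0.006,0,0.006,0],[1,-0.006,0,0.006,0]]]' --squeeze 25

```text
time_s: 2.92
tcp_pos: [0.5483, -0.2525, 0.042]
eef_rot: [180.0, 0.0, -79.6]
contact_force: [-0.0, 0.3, -0.3]
gripper_width: 0.053
gripper_force: 0.0
```

```bash
python3 - <<'E'
from h import *
to([.549,-.2525,.0427],-79.3);s=r.get_state();print(s['contact_force'],s['gripper_width'],s['gripper_force'])
E
```

```text
2.9167 [ 0.5483 -0.2525  0.042 ] [180.     0.   -79.63] shares [ 0.0003 -0.0013 -0.0013] -0.0038
[-0.03116012  0.28503065 -0.33814647] 0.05302573862689802 0.0
```

>>> play_rows --rows '[[[1,0,0,0,0],[1,0,0,0,0],[1,0,0,0,0],[1,0,0,0,0],[1,0,0,0,0],[1,0,0,0,0],[1,0,0,0,0],[1,0,0,0,0]]]'

```text
time_s: 3.58
tcp_pos: [0.5483, -0.2524, 0.042]
eef_rot: [180.0, 0.0, -79.6]
contact_force: [-0.2, -0.1, -0.7]
gripper_width: 0.0156
gripper_force: 25.0
```

```bash
python3 - <<'E'
from h import *
to([.549,-.2525,.13],-79.3);s=r.get_state();print(s['contact_force'],s['gripper_width'],s['gripper_force'])
E
```

```text
3.5833 [ 0.5483 -0.2524  0.042 ] [180.     0.   -79.63] shares [ 0.0004 -0.0013 -0.176 ] -0.0038
[-0.19186764 -0.07487376 -0.70181509] 0.015648010639424788 24.999909102916718
```

```bash
python3 - <<'E'
from h import *
print(proj('side',[[.45,-.05,z] for z in (0,.05,.08,.1,.12)]))
to([.4777,.1143,.19],-79.3)
E
```

```text
[[280.96126711 217.6799574 ]
 [279.54664467 200.44774708]
 [278.67245297 189.75885707]
 [278.07876626 182.48218837]
 [277.47619536 175.0819936 ]]
3.5833 [ 0.5483 -0.2524  0.042 ] [180.     0.   -79.63] shares [-0.7469  0.0069 -0.296 ] -0.0038
```

>>> play_rows --rows '[[[1,0,0,-0.03,0],[1,0,0,-0.08,0],[1,0,0,-0.14,0],[1,0,0,-0.2,0],[1,0,0,-0.26,0],[1,0,0,-0.29,0],[1,0,0,-0.296,0],[1,0,0,-0.296,0]]]'

```text
time_s: 4.25
tcp_pos: [0.5485, -0.2524, 0.1907]
eef_rot: [-179.9, -0.0, -79.6]
contact_force: [-0.7, 0.2, -2.4]
gripper_width: 0.0155
gripper_force: 25.0
```

>>> play_rows --rows '[[[1,-0.04,0,0,0],[1,-0.12,0.001,0,0],[1,-0.2,0.002,0,0],[1,-0.28,0.003,0,0],[1,-0.36,0.003,0,0],[1,-0.44,0.004,0,0],[1,-0.52,0.005,0,-0.004],[1,-0.6,0.006,0,-0.004]]]'

```text
time_s: 4.92
tcp_pos: [0.4894, 0.0434, 0.1881]
eef_rot: [179.8, -0.0, -79.3]
contact_force: [1.3, 0.0, -1.4]
gripper_width: 0.0154
gripper_force: 25.0
```

```bash
python3 - <<'E'
from h import *
to([.4777,.1143,.10],-79.3)
E
```

```text
4.9167 [0.4894 0.0434 0.1881] [ 1.7982e+02 -2.0000e-02 -7.9290e+01] shares [-0.1437 -0.0039  0.1761] 0.0001
```

>>> play_rows --rows '[[[1,-0.06,-0.001,0,0],[1,-0.11,-0.003,0,0],[1,-0.135,-0.004,0.03,0],[1,-0.144,-0.004,0.08,0],[1,-0.144,-0.004,0.14,0],[1,-0.144,-0.004,0.17,0],[1,-0.144,-0.004,0.176,0],[1,-0.144,-0.004,0.176,0]]]'

```text
time_s: 5.58
tcp_pos: [0.4784, 0.1123, 0.0999]
eef_rot: [179.7, -0.1, -79.3]
contact_force: [-0.2, -0.2, -1.2]
gripper_width: 0.0154
gripper_force: 25.0
```

```bash
cat >> h.py <<'E'
G=dict(o=np.array([.5003,.2316]),a=.1866)
GY={1:-.111,2:-.043,3:.029,4:.105}
def rel(k,p=None,a=G['a'],o=G['o']):
    p=r.get_state()['tcp_pos'] if p is None else p
    d=np.array(p[:2])-o; c,s=np.cos(a),np.sin(a)
    return np.array([c*d[0]+s*d[1]+.004,-s*d[0]+c*d[1]-GY[k],p[2]])
def wrel(k,x,y,z):
    a=G['a'];c,s=np.cos(a),np.sin(a); x-=.004; y+=GY[k]
    return [G['o'][0]+c*x-s*y,G['o'][1]+s*x+c*y,z]
def rep(k):
    s=r.get_state();a=G['a'];f=s['contact_force'];c,n=np.cos(a),np.sin(a)
    print('t',round(s['time_s'],2),'rel mm',(rel(k)*1e3).round(2),'F(gauge)',np.round([c*f[0]+n*f[1],-n*f[0]+c*f[1],f[2]],2),'w',round(s['gripper_width'],4),'rot',s['eef_rot'].round(2))
E
python3 - <<'E'
from h import *
rep(1); to(wrel(1,-.040,0,.0515),-79.3)
a=save('top','t3')[160:250,180:310]; b=save('side','s3')[120:220,240:360]
cv2.imwrite('pics/c3.png',np.hstack([cv2.resize(a[:,:,::-1],(433,300)),cv2.resize(b[:,:,::-1],(360,300))]))
E
```

```text
t 5.58 rel mm [-39.61  -2.19  99.91] F(gauge) [-0.26 -0.15 -1.23] w 0.0154 rot [ 1.7973e+02 -1.2000e-01 -7.9290e+01]
5.5833 [0.4784 0.1123 0.0999] [ 1.7973e+02 -1.2000e-01 -7.9290e+01] shares [-0.0046  0.0003  0.0968] 0.0001
```

View pics/c3.png

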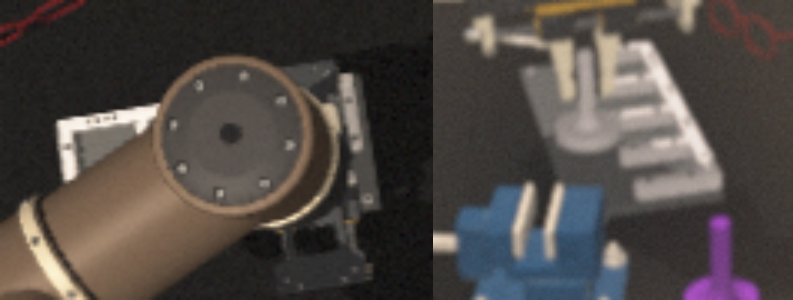

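The top crop has the arm covering the gauge. The side crop shows the poppet held upright over the plate, at about (590,110), in front of the gap 1 fingers. Next is the descent to about 2 mm above the plate.

>>> play_rows --rows '[[[1,-0.004,0,0.03,0],[1,-0.004,0,0.06,0],[1,-0.004,0,0.08,0],[1,-0.004,0,0.09,0],[1,-0.004,0,0.096,0],[1,-0.004,0,0.096,0],[1,-0.004,0,0.096,0],[1,-0.004,0,0.096,0]]]'

```text
time_s: 6.35
tcp_pos: [0.4802, 0.1155, 0.0549]
eef_rot: [-179.9, 0.0, -79.3]
contact_force: [-0.0, 0.5, -2.6]
gripper_width: 0.0153
gripper_force: 25.0
```

```bash
python3 - <<'E'
from h import *
rep(1); to(wrel(1,-.022,0,.0505),-79.3)
E
```

```text
t 6.35 rel mm [-37.34   0.65  54.9 ] F(gauge) [ 0.06  0.5  -2.57] w 0.0153 rot [-1.7992e+02  3.0000e-02 -7.9280e+01]
6.35 [0.4802 0.1155 0.0549] [-1.7992e+02  3.0000e-02 -7.9280e+01] shares [ 0.0013 -0.0307  0.0088] 0.0002
```

>>> play_rows --rows '[[[1,0,0,0,0],[1,0,0,0,0],[1,0,0,0,0],[1,0,-0.006,0,0],[1,0,-0.012,0,0],[1,0,-0.018,0,0],[1,0,-0.02,0,0],[1,0,-0.02,0,0]]]'

```text
time_s: 7.02
tcp_pos: [0.4898, 0.1171, 0.0539]
eef_rot: [180.0, -0.0, -79.3]
contact_force: [0.1, 0.7, -2.0]
gripper_width: 0.0154
gripper_force: 25.0
```

```bash
python3 - <<'E'
from h import *
rep(1); to(wrel(1,-.022,0,.0505),-79.3)
E
```

```text
t 7.02 rel mm [-27.58   0.48  53.94] F(gauge) [ 0.19  0.72 -1.97] w 0.0154 rot [ 1.800e+02 -1.000e-02 -7.929e+01]
7.0167 [0.4898 0.1171 0.0539] [ 1.800e+02 -1.000e-02 -7.929e+01] shares [ 0.001  -0.0112  0.0069] 0.0001
```

>>> play_rows --rows '[[[1,0.001,0,0.003,0],[1,0.001,0,0.005,0],[1,0.001,-0.003,0.006,0],[1,0.001,-0.006,0.006,0],[1,0.001,-0.01,0.006,0],[1,0.001,-0.014,0.006,0],[1,0.001,-0.014,0.006,0],[1,0.001,-0.014,0.006,0]]]'

```text
time_s: 7.68
tcp_pos: [0.4965, 0.1179, 0.051]
eef_rot: [180.0, 0.0, -79.3]
contact_force: [-0.1, -0.3, -2.5]
gripper_width: 0.0156
gripper_force: 25.0
```

```bash
python3 - <<'E'
from h import *
rep(1)
E
```

```text
t 7.68 rel mm [-2.084e+01 -3.000e-02  5.104e+01] F(gauge) [-0.14 -0.28 -2.54] w 0.0156 rot [180.     0.   -79.29]
```

>>> play_rows --rows '[[[1,0,-0.001,0,0],[1,0,-0.002,0,0],[1,0,-0.003,0,0],[1,0,-0.004,0,0],[1,0,-0.005,0,0],[1,0,-0.006,0,0],[1,0,-0.007,0,0],[1,0,-0.007,0,0]]]'

```text
time_s: 8.35
tcp_pos: [0.4999, 0.1185, 0.0511]
eef_rot: [-180.0, -0.0, -79.3]
contact_force: [-0.0, -1.2, -2.3]
gripper_width: 0.0155
gripper_force: 25.0
```

```bash
python3 - <<'E'
from h import *
rep(1)
E
```

```text
t 8.35 rel mm [-1.737e+01 -5.000e-02  5.106e+01] F(gauge) [-0.24 -1.15 -2.25] w 0.0155 rot [-180.     -0.    -79.29]
```

>>> play_rows --rows '[[[1,0,-0.001,0,0],[1,0,-0.002,0,0],[1,0,-0.003,0,0],[1,0,-0.004,0,0],[1,0,-0.005,0,0],[1,0,-0.006,0,0],[1,0,-0.006,0,0],[1,0,-0.006,0,0]]]'

```text
time_s: 9.02
tcp_pos: [0.5021, 0.1185, 0.0508]
eef_rot: [179.9, -0.0, -79.3]
contact_force: [-3.1, -3.3, -2.1]
gripper_width: 0.0157
gripper_force: 25.0
```

```bash
python3 - <<'E'
from h import *
rep(1)
E
```

```text
t 9.02 rel mm [-15.22  -0.45  50.79] F(gauge) [-3.69 -2.65 -2.1 ] w 0.0157 rot [ 1.7992e+02 -3.0000e-02 -7.9300e+01]
```

>>> play_rows --rows '[[[1,0.001,0,0,0],[1,0.001,0,0,0],[1,0.001,-0.001,0,0],[1,0.001,-0.002,0,0],[1,0.001,-0.003,0,0],[1,0.001,-0.003,0,0],[1,0.001,-0.003,0,0],[1,0.001,-0.003,0,0]]]'

```text
time_s: 9.68
tcp_pos: [0.5036, 0.1183, 0.0508]
eef_rot: [179.9, -0.0, -79.3]
contact_force: [-3.7, -3.8, -1.1]
gripper_width: 0.0153
gripper_force: 25.0
```

```bash
python3 - <<'E'
from h import *
rep(1)
E
```

```text
t 9.68 rel mm [-13.75  -0.97  50.82] F(gauge) [-4.32 -3.02 -1.14] w 0.0153 rot [ 1.7991e+02 -4.0000e-02 -7.9290e+01]
```

>>> play_rows --rows '[[[1,0.001,0.001,0,0],[1,0.002,0.001,0,0],[1,0.003,0.001,0,0],[1,0.003,0,0,0],[1,0.003,-0.001,0,0],[1,0.003,-0.002,0,0],[1,0.003,-0.003,0,0],[1,0.003,-0.003,0,0]]]'

```text
time_s: 10.35
tcp_pos: [0.5045, 0.1177, 0.051]
eef_rot: [179.8, 0.0, -79.3]
contact_force: [-11.2, 2.2, 3.5]
gripper_width: 0.0157
gripper_force: 25.1
```

```bash
python3 - <<'E'
from h import *
rep(1)
E
```

```text
t 10.35 rel mm [-13.05  -1.72  50.95] F(gauge) [-10.6    4.27   3.48] w 0.0157 rot [ 1.7985e+02  2.0000e-02 -7.9320e+01]
```

Gap 1 jams with the centre about 13 mm short of the mouth and both noses loaded, so the poppet does not enter. I'll back off and slide over to gap 2.

>>> play_rows --rows '[[[1,0,0.015,0,0],[1,0,0.035,0,0],[1,0,0.055,0,0],[1,-0.005,0.064,0,0],[1,-0.045,0.064,0,0],[1,-0.095,0.064,0,0],[1,-0.13,0.064,0,0],[1,-0.137,0.064,0,0]]]'

```text
time_s: 11.02
tcp_pos: [0.4623, 0.1818, 0.0518]
eef_rot: [-179.8, 0.1, -79.2]
contact_force: [-0.1, 0.5, -2.5]
gripper_width: 0.0154
gripper_force: 25.0
```

```bash
python3 - <<'E'
from h import *
rep(2);to(wrel(2,-.020,-.0012,.0505),-79.3)
E
```

```text
t 11.02 rel mm [-42.58   1.09  51.76] F(gauge) [ 0.01  0.49 -2.45] w 0.0154 rot [-1.7984e+02  8.0000e-02 -7.9170e+01]
11.0167 [0.4623 0.1818 0.0518] [-1.7984e+02  8.0000e-02 -7.9170e+01] shares [ 0.0047 -0.0451  0.0026] 0.0015
```

>>> play_rows --rows '[[[1,0,0,0,0],[1,0,0,0,0],[1,0,-0.01,0,0],[1,0,-0.02,0,0],[1,0,-0.03,0,0],[1,0,-0.04,0,0],[1,0,-0.04,0,0],[1,0,-0.04,0,0]]]'

```text
time_s: 11.68
tcp_pos: [0.4819, 0.1825, 0.0508]
eef_rot: [180.0, -0.0, -79.3]
contact_force: [-0.1, -0.1, -3.0]
gripper_width: 0.0154
gripper_force: 25.0
```

```bash
python3 - <<'E'
from h import *
rep(2);to(wrel(2,-.014,-.0012,.0505),-79.3)
E
```

```text
t 11.68 rel mm [-23.21  -1.88  50.83] F(gauge) [-0.13 -0.13 -2.96] w 0.0154 rot [ 1.7998e+02 -1.0000e-02 -7.9340e+01]
11.6833 [0.4819 0.1825 0.0508] [ 1.7998e+02 -1.0000e-02 -7.9340e+01] shares [-0.0014 -0.0184  0.0007] -0.0004
```

>>> play_rows --rows '[[[1,-0.001,-0.003,0,0],[1,-0.001,-0.006,0,0],[1,-0.001,-0.009,0,0],[1,-0.001,-0.012,0,0],[1,-0.001,-0.015,0,0],[1,-0.001,-0.018,0,0],[1,-0.001,-0.021,0,0],[1,-0.001,-0.021,0,0]]]'

```text
time_s: 12.35
tcp_pos: [0.4921, 0.1853, 0.0511]
eef_rot: [-180.0, 0.0, -79.3]
contact_force: [-0.6, -0.0, -1.6]
gripper_width: 0.0155
gripper_force: 25.0
```

```bash
python3 - <<'E'
from h import *
rep(2)
E
```

```text
t 12.35 rel mm [-12.66  -0.96  51.07] F(gauge) [-0.54  0.09 -1.65] w 0.0155 rot [-179.99    0.    -79.28]
```

>>> play_rows --rows '[[[1,0,-0.001,0,0],[1,0,-0.002,0,0],[1,0,-0.003,0,0],[1,0,-0.004,0,0],[1,0,-0.005,0,0],[1,0,-0.006,0,0],[1,0,-0.007,0,0],[1,0,-0.007,0,0]]]'

```text
time_s: 13.02
tcp_pos: [0.4953, 0.1858, 0.051]
eef_rot: [180.0, -0.0, -79.3]
contact_force: [-0.5, 0.1, -1.7]
gripper_width: 0.0158
gripper_force: 25.0
```

```bash
python3 - <<'E'
from h import *
rep(2)
E
```

```text
t 13.02 rel mm [-9.45 -1.06 51.05] F(gauge) [-0.49  0.15 -1.74] w 0.0158 rot [ 1.800e+02 -1.000e-02 -7.928e+01]
```

>>> play_rows --rows '[[[1,0,-0.001,0,0],[1,0,-0.002,0,0],[1,0,-0.003,0,0],[1,0,-0.004,0,0],[1,0,-0.005,0,0],[1,0,-0.006,0,0],[1,0,-0.007,0,0],[1,0,-0.007,0,0]]]'

```text
time_s: 13.68
tcp_pos: [0.4974, 0.1859, 0.0507]
eef_rot: [179.9, -0.0, -79.3]
contact_force: [-5.6, -0.1, 0.8]
gripper_width: 0.0152
gripper_force: 25.0
```

```bash
python3 - <<'E'
from h import *
rep(2)
E
```

```text
t 13.68 rel mm [-7.29 -1.37 50.72] F(gauge) [-5.48  0.91  0.79] w 0.0152 rot [ 1.7986e+02 -4.0000e-02 -7.9310e+01]
```

>>> play_rows --rows '[[[1,-0.001,-0.001,0,0],[1,-0.001,-0.002,0,0],[1,-0.001,-0.003,0,0],[1,-0.001,-0.003,0,0],[1,0.0,-0.003,0,0],[1,0.001,-0.003,0,0],[1,0,-0.004,0,0],[1,0,-0.004,0,0]]]'

```text
time_s: 14.35
tcp_pos: [0.4981, 0.1859, 0.0505]
eef_rot: [179.7, -0.1, -79.3]
contact_force: [-10.6, 1.1, 4.4]
gripper_width: 0.0153
gripper_force: 25.1
```

```bash
python3 - <<'E'
from h import *
rep(2)
E
```

```text
t 14.35 rel mm [-6.62 -1.51 50.53] F(gauge) [-10.22   3.     4.36] w 0.0153 rot [ 1.7974e+02 -6.0000e-02 -7.9330e+01]
```

Gap 2 jams as well: about 7 to 8 mm short, with the force rising to 10 N over 0.7 mm. That fits a 60 mm head. I'll back off and go to gap 3.

>>> play_rows --rows '[[[1,0,0.015,0,0],[1,0,0.035,0,0],[1,0,0.06,0,0],[1,0,0.075,0,0],[1,-0.03,0.076,0,0],[1,-0.08,0.076,0,0],[1,-0.13,0.076,0,0],[1,-0.145,0.076,0,0]]]'

```text
time_s: 15.02
tcp_pos: [0.4502, 0.2542, 0.0518]
eef_rot: [-179.8, 0.1, -79.2]
contact_force: [0.2, 0.4, -1.7]
gripper_width: 0.0151
gripper_force: 25.0
```

>>> play_rows --rows '[[[1,0,0,0,0],[1,0,0,0,0],[1,0,-0.01,0,0],[1,0,-0.02,0,0],[1,0,-0.03,0,0],[1,0,-0.04,0,0],[1,0,-0.04,0,0],[1,0,-0.04,0,0]]]'

```text
time_s: 15.68
tcp_pos: [0.4699, 0.2544, 0.0509]
eef_rot: [180.0, -0.0, -79.3]
contact_force: [-1.0, -0.5, -1.7]
gripper_width: 0.0153
gripper_force: 25.0
```

```bash
python3 - <<'E'
from h import *
rep(3);to(wrel(3,-.012,-.0010,.0505),-79.3)
E
```

```text
t 15.68 rel mm [-21.67  -0.95  50.87] F(gauge) [-1.03 -0.27 -1.75] w 0.0153 rot [ 1.7999e+02 -1.0000e-02 -7.9350e+01]
15.6833 [0.4699 0.2544 0.0509] [ 1.7999e+02 -1.0000e-02 -7.9350e+01] shares [ 0.0001 -0.0193  0.0007] -0.0005
```

>>> play_rows --rows '[[[1,0,-0.004,0,0],[1,0,-0.008,0,0],[1,0,-0.012,0,0],[1,0,-0.016,0,0],[1,0,-0.02,0,0],[1,0,-0.024,0,0],[1,0,-0.026,0,0],[1,0,-0.026,0,0]]]'

```text
time_s: 16.35
tcp_pos: [0.4824, 0.2572, 0.051]
eef_rot: [180.0, -0.0, -79.3]
contact_force: [-0.7, -0.6, -1.0]
gripper_width: 0.0155
gripper_force: 25.0
```

```bash
python3 - <<'E'
from h import *
rep(3)
E
```

```text
t 16.35 rel mm [-8.82 -0.51 51.01] F(gauge) [-0.83 -0.42 -0.98] w 0.0155 rot [180.    -0.   -79.29]
```

>>> play_rows --rows '[[[1,0.001,-0.002,0,0],[1,0.001,-0.004,0,0],[1,0.001,-0.006,0,0],[1,0.001,-0.008,0,0],[1,0.001,-0.01,0,0],[1,0.001,-0.012,0,0],[1,0.001,-0.014,0,0],[1,0.001,-0.014,0,0]]]'

```text
time_s: 17.02
tcp_pos: [0.4894, 0.258, 0.0511]
eef_rot: [-180.0, 0.0, -79.3]
contact_force: [-0.5, 0.2, -2.5]
gripper_width: 0.0154
gripper_force: 25.0
```

```bash
python3 - <<'E'
from h import *
rep(3)
E
```

```text
t 17.02 rel mm [-1.82 -1.01 51.07] F(gauge) [-0.5   0.27 -2.49] w 0.0154 rot [-179.99    0.    -79.29]
```

>>> play_rows --rows '[[[1,0,-0.004,0,0],[1,0,-0.008,0,0],[1,0,-0.012,0,0],[1,0,-0.016,0,0],[1,0,-0.02,0,0],[1,0,-0.024,0,0],[1,0,-0.026,0,0],[1,0,-0.026,0,0]]]'

```text
time_s: 17.68
tcp_pos: [0.5022, 0.2604, 0.051]
eef_rot: [-180.0, -0.0, -79.3]
contact_force: [-0.4, -0.3, -2.0]
gripper_width: 0.0152
gripper_force: 25.0
```

```bash
python3 - <<'E'
from h import *
rep(3)
E
```

```text
t 17.68 rel mm [11.23 -1.01 50.99] F(gauge) [-0.4  -0.2  -2.03] w 0.0152 rot [-180.     -0.    -79.29]
```

The head is in gap 3 with no contact force. I'll continue toward the stop bar.

>>> play_rows --rows '[[[1,0,-0.004,0,0],[1,0,-0.009,0,0],[1,0,-0.014,0,0],[1,0,-0.019,0,0],[1,0,-0.024,0,0],[1,0,-0.028,0,0],[1,0,-0.03,0,0],[1,0,-0.03,0,0]]]'

```text
time_s: 18.35
tcp_pos: [0.5169, 0.2632, 0.051]
eef_rot: [180.0, -0.0, -79.3]
contact_force: [0.6, 0.8, -2.2]
gripper_width: 0.016
gripper_force: 25.0
```

```bash
python3 - <<'E'
from h import *
rep(3)
E
```

```text
t 18.35 rel mm [26.19 -1.04 50.98] F(gauge) [ 0.76  0.64 -2.19] w 0.016 rot [180.   -0.  -79.3]
```

Now I'll lower it to the plate (about 1.5 mm), then creep to the stop.

>>> play_rows --rows '[[[1,0,0,0.001,0],[1,0,0,0.002,0],[1,0,0,0.003,0],[1,0,-0.002,0.003,0],[1,0,-0.004,0.003,0],[1,0,-0.006,0.003,0],[1,0,-0.006,0.003,0],[1,0,-0.006,0.003,0]]]'

```text
time_s: 19.02
tcp_pos: [0.519, 0.2633, 0.05]
eef_rot: [179.9, -0.0, -79.3]
contact_force: [-5.0, -2.0, 6.6]
gripper_width: 0.0156
gripper_force: 25.0
```

```bash
python3 - <<'E'
from h import *
rep(3)
E
```

```text
t 19.02 rel mm [28.27 -1.31 50.02] F(gauge) [-5.33 -1.02  6.64] w 0.0156 rot [ 1.7995e+02 -3.0000e-02 -7.9280e+01]
```

>>> play_rows --rows '[[[1,0,0,-0.001,0],[1,0,-0.001,-0.001,0],[1,0,-0.002,-0.001,0],[1,0,-0.003,-0.001,0],[1,0,-0.004,-0.001,0],[1,0,-0.005,-0.001,0],[1,0,-0.005,-0.001,0],[1,0,-0.005,-0.001,0]]]'

```text
time_s: 19.68
tcp_pos: [0.521, 0.2639, 0.0501]
eef_rot: [179.9, -0.0, -79.3]
contact_force: [-7.1, 0.6, 6.1]
gripper_width: 0.0153
gripper_force: 25.0
```

```bash
python3 - <<'E'
from h import *
rep(3)
E
```

```text
t 19.68 rel mm [30.3  -1.1  50.13] F(gauge) [-6.86  1.91  6.12] w 0.0153 rot [ 1.7989e+02 -2.0000e-02 -7.9300e+01]
```

>>> play_rows --rows '[[[1,0,0,-0.001,0],[1,0,-0.001,-0.001,0],[1,0,-0.002,-0.001,0],[1,0,-0.003,-0.001,0],[1,0,-0.003,-0.001,0],[1,0,-0.003,-0.001,0],[1,0,-0.003,-0.001,0],[1,0,-0.003,-0.001,0]]]'

```text
time_s: 20.35
tcp_pos: [0.5213, 0.2637, 0.0503]
eef_rot: [179.8, -0.1, -79.3]
contact_force: [-11.1, 0.9, 6.4]
gripper_width: 0.0156
gripper_force: 25.0
```

```bash
python3 - <<'E'
from h import *
rep(3)
E
```

```text
t 20.35 rel mm [30.6  -1.38 50.25] F(gauge) [-10.79   2.93   6.42] w 0.0156 rot [ 1.7977e+02 -6.0000e-02 -7.9310e+01]
```

The poppet is home against the stop: the force rose to 11 N without further advance. I'll release it.

>>> play_rows --rows '[[[1,0,0.001,0,0],[1,0,0.001,0,0],[0.75,0,0.001,0,0],[0.7,0,0.001,0,0],[0.6,0,0.001,0,0],[0.4,0,0.001,0,0],[0.2,0,0.001,0,0],[0,0,0.001,0,0]]]' --squeeze 6

```text
time_s: 21.02
tcp_pos: [0.5234, 0.2645, 0.0506]
eef_rot: [-180.0, 0.0, -79.3]
contact_force: [0.1, -0.1, 0.7]
gripper_width: 0.0473
gripper_force: 0.0
```

>>> play_rows --rows '[[[0,0,0,0,0],[0,0,0,0,0],[0,0,0,0,0],[0,0,0,0,0],[0,0,0,0,0],[0,0,0,0,0],[0,0,0,0,0],[0,0,0,0,0]]]'

```text
time_s: 21.68
tcp_pos: [0.5231, 0.2644, 0.0506]
eef_rot: [-180.0, 0.0, -79.3]
contact_force: [-0.4, -0.9, -0.8]
gripper_width: 0.0873
gripper_force: 0.0
```

```bash
python3 - <<'E'
from h import *
rep(3)
b=save('side','s4')[90:220,230:380]
cv2.imwrite('pics/c4.png',cv2.resize(b[:,:,::-1],(600,520)))
E
```

```text
t 21.68 rel mm [32.48 -1.01 50.58] F(gauge) [-0.58 -0.84 -0.76] w 0.0873 rot [-180.      0.    -79.28]
```

View pics/c4.png

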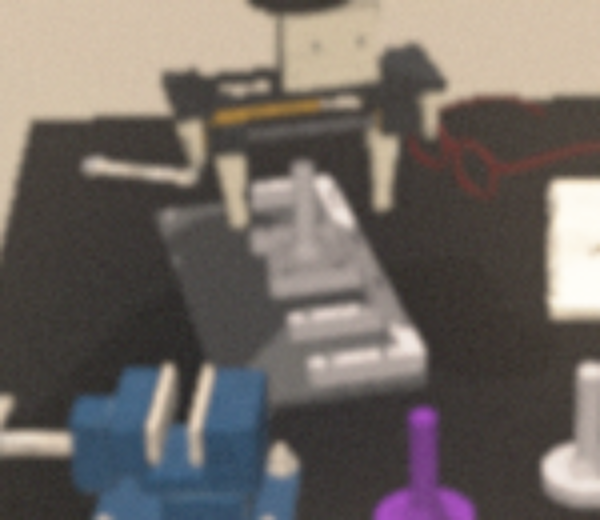

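The side crop shows the poppet upright in the gap, at about (305,215), with the fingers open on either side. I'll lift straight up and clear the view.

>>> play_rows --rows '[[[0,0,0,-0.04,0],[0,0,0,-0.1,0],[0,0,0,-0.17,0],[0,0,0,-0.24,0],[0,0,0,-0.31,0],[0,0,0,-0.37,0],[0,0,0,-0.4,0],[0,0,0,-0.4,0]]]'

```text
time_s: 22.4
tcp_pos: [0.5247, 0.2654, 0.2554]
eef_rot: [-179.6, 0.2, -79.3]
contact_force: [0.6, -0.3, 0.6]
gripper_width: 0.0876
gripper_force: 0.0
```

>>> play_rows --rows '[[[0,0.05,0,0,0],[0,0.12,0,0,0],[0,0.2,0,0,0],[0,0.28,0,0,0],[0,0.36,0,0,0],[0,0.44,0,0,0],[0,0.52,0,0,0],[0,0.6,0,0,0]]]'

```text
time_s: 23.07
tcp_pos: [0.5785, -0.0323, 0.2501]
eef_rot: [180.0, 0.0, -79.3]
contact_force: [1.4, 1.1, 0.1]
gripper_width: 0.0874
gripper_force: 0.0
```

>>> play_rows --rows '[[[0,0.05,0,0,0],[0,0.12,0,0,0],[0,0.18,0,0,0],[0,0.22,0,0,0],[0,0.24,0,0,0],[0,0.24,0,0,0],[0,0.24,0,0,0],[0,0.24,0,0,0]]]'

```text
time_s: 23.73
tcp_pos: [0.6009, -0.1475, 0.2503]
eef_rot: [180.0, 0.0, -79.3]
contact_force: [0.2, 0.1, -0.2]
gripper_width: 0.0879
gripper_force: 0.0
```

```bash
python3 - <<'E'
from h import *
np.set_printoptions(precision=1,suppress=True)
rep(3)
im=save('top','t5')[:,:,::-1].copy(); save('side','s5')
b=cv2.resize(im[165:250,185:310],None,fx=6,fy=6,interpolation=cv2.INTER_CUBIC)
# expected home of 60 mm head: circle at z=20
t=np.linspace(0,2*np.pi,40); w=np.array([wrel(3,.030+.030*np.cos(k),.030*np.sin(k),.020) for k in t])
u=(proj('top',w)-[185,165]+.5)*6-.5
for p in u: cv2.circle(b,tuple(int(v) for v in p),1,(0,0,255),-1)
cv2.imwrite('pics/c5.png',cv2.convertScaleAbs(b,alpha=.8))
E
```

```text
t 23.73 rel mm [  32.5 -420.2  250.3] F(gauge) [ 0.2  0.  -0.2] w 0.0879 rot [180.    0.  -79.3]
```

View pics/c5.png

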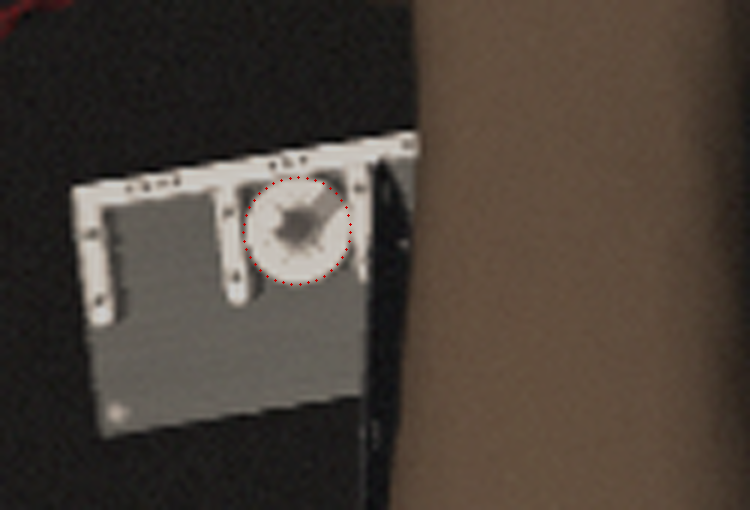

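The head, centred near (297,230) in the crop, matches the predicted home circle for 60 mm in the 3-dot gap and touches the bar. The robot is clear of everything, so I'll hand in.

```bash
python3 -c "
from plant import r
print(r.close_job())"
```

```text
the job is handed in; nothing more can be done
None
```

The poppet jammed in gaps 1 and 2 and entered gap 3 (62 mm), so its head is 60 mm across; it stands let go against the stop bar in gap 3, and the job is handed in.

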